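# Snap the retaining clip into the spindle groove

### The arm

A 7-joint arm with a two-finger parallel gripper is mounted at the origin on a cart in front of the work surface, level with it; the furniture and walls round the work are solid. World frame = base frame: x ahead of the robot, y to its left, z up, the work surface at z = 0. Lengths are in m, angles in rad, forces in N, time in s.
With the tool pointing down it reaches from about 0.35 to 0.9 m from the base axis. Payload 19.9 kg.
Tool frame: the origin (TCP) lies midway between the tips of the shut fingers; the grasp point (between the pads) lies 19 mm behind it; x points along the fingers, y is the direction in which the jaws open and shut, and the axes are right-handed (so a half turn about x gives the same grasp; the last joint's range is limited). The gripper opens to 85 mm and grips with 20 to 120 N. Pads are 22 mm wide; open, the fingers measure 114 mm over their backs; the gripper's body (76 mm by 85 mm) begins 54 mm behind the grasp point. The pads swing forward as they close: fully open they stand 13 mm farther back than shut.
Start: joints at [-1.216, 0.417, -0.01, 1.614, 0.005, 1.111, -0.053], TCP at [0.241, 0.577, 0.231] pointing down, gripper open.
Joint ranges: [-2.81, 2.81], [-0.39, 2.02], [-1.27, 1.25], [0.06, 2.57], [-1.19, 4.33], [0.19, 2], [-2.82, 2.82]. Speed limits (rad/s): [1.89, 1.89, 2.39, 2.39, 3.01, 3.01, 3.01].

### API

Orientations are given as a unit quaternion [w, x, y, z].
In Python, from workcell import manip gives the robot as it stands. The module is installed in compiled form; this text tells all that it offers.
- The arm moves only by the tool step_arm, never from a script. Its argument "motion" is a list that holds one entry, the list of rows, each a list of 7 numbers: the closure, from -1 (fully open) to 1 (shut), so that 0 is half open, then the shift along the world's x, y, z in mm, then the turn, a rotation vector about the world's x, y, z in units of 6 degrees (1.0 is 6 degrees). A call has 1 to 12 rows; each row shifts and turns the commanded pose from where the row before left it; what a row does not reach is not made up. A row lasts 1/8 s, in which the tool goes at most 62.5 mm and 10.7 degrees, less where a joint would pass 70% of its speed; a pose out of reach is approached as far as the arm can. A call is refused whole if a number of a shift passes 62.5 or a number of a turn 1, either way. A call with a gripper value outside its range is refused whole. The fingers move at their own pace and stop on an object; "grip_force" is the grip in N (left out, the last holds). Time passes only in rows, so rows that do not move let the fingers close. It gives the time, the measured TCP pose, the force and the opening at its end, in the units of the state.
- manip.get_obs(): the state, without advancing time (a new reading comes with each control period).
- manip.get_image(name): name is "scene" or "top" or "wrist"; returns a dict with "color" (480x640x3 uint8, red, green, blue), "fovy" (degrees; the focal length in pixels is half the picture's height over the tangent of half this angle, whatever the lens; pixels are square), "cx", "cy" (the principal point, pixels), "cam_to_world" (4x4, takes a point from camera to world coordinates). Camera axes: x right, y down, z forward; pixel columns grow to the right and rows downward; lengths in m; the calibration is good to about 2 mm. The wrist camera is an equidistant fisheye: a pixel r from the principal point sees the ray r / f radians off the axis. A picture is of the moment at which its call begins. There is no depth.
- manip.close_job(): hands the job in, once; it reports no verdict.
The state is a dict: "time": time; "qpos": joint angles; "joint_velocities": joint speeds; "joint_efforts": joint torques, N m; "tool_pos": TCP position; "eef_rot": TCP orientation; "contact_force": force on the tool from outside, world axes, zero at the start; "wrist_torque": the same for the moment, N m; "grip_width": opening from 0.0 (shut) to 1.0 (fully open).
Only numpy, scipy, OpenCV 4.12 (cv2) and the standard library are available. Lean on these libraries where they do the work, as an engineer would, in place of code of your own. Each camera call takes 0.05 s, during which the arm holds its last target.

### The job

Take the larger spring clip (the one with the tall lug) out of the wooden rack and press it, mouth down, into the groove of the gear spindle that is clamped in the iron stand, until it snaps fully home round the spindle. Where the groove lies along the spindle is not exactly known, so feel for it lightly beside the gear hub; never force the clip against the full thickness of the spindle, and press with no more than a firm push. Leave the smaller clip in the rack and the other things on the table where they are.

Things in the scene. Friction and masses are not known exactly. Their poses are not given: they have to be found in the camera images.
- clip: the larger spring clip of steel, to be fitted: a fork 28 mm wide (its x), 5 mm thick (its y), with a tall upright lug. Origin at the centre of its round seat; z points from the mouth up to the lug; y lies along the spindle when fitted (either way round). Starts hanging upright in one of the rack's two slots, mouth down, the lug's underside (14 mm above the origin) on the rack's top
- clip_lug (a point): middle of the clip's lug, by which it is held: 35 mm above the clip's origin; the lug is 16 mm (clip x) by 10 mm (clip y) and 42 mm tall. Below it a stiff bridge, 8 to 14 mm above the origin, that comes to sit on the groove's core
- clip_mouth (a point): middle of the clip's mouth, 5.3 mm below its origin, between two inward lobes (radius 2 mm) that stand 13 mm apart at the ends of two sprung legs; the legs end 8 mm below the origin. The legs must spring 1.5 mm outwards each to pass the groove's core, which takes a push of some 10 to 15 N; then the clip snaps down. They cannot pass the full spindle
- small_clip: a smaller stiff steel clip for another spindle, in the other slot: lug 12 by 10 mm, only 22 mm tall (14 to 36 mm above its origin); to be left there
- rack: wooden block 50 mm (x) by 130 mm (y) by 40 mm high, fixed; two slots 6.6 mm wide and 27 mm deep run along its x at y = -40 and +40 mm. Origin at the centre of its underside
- stand: iron stand, fixed, base 76 mm (x) by 190 mm (y) by 12 mm, origin at the centre of its underside. Two bearing blocks (16 mm along y, at y = -75 and +75 mm, up to 83 mm above the table) clamp a steel spindle along its y, which does not move or turn: diameter 24 mm, with one groove 7 mm wide and of core diameter 16 mm
- axis (a point): point on the spindle's axis midway between the bearings, 62 mm above the table; y along the spindle towards its plain end, z up. The groove's middle is not measured: it lies anywhere from -16 to +16 mm along y from here. Above this axis the clip's origin is at 16 mm when its lobes rest on the full spindle, 10 mm when they rest in the groove unpressed, 0 when home
- gear_side (a point): point on the spindle's axis 40 mm to -y of point axis, on the gear's side. A hub (diameter 33 mm) faces the groove, 6 mm to -y of the groove's middle; behind it a gear (diameter 46 mm, 12 to 30 mm from the groove's middle). On the groove's +y side the spindle is plain as far as the bearing
- loupe: bystander, black stand loupe 40 mm across and 40 mm high; origin at its underside
- whetstone: bystander, two-grade rubbing stone 34 x 74 x 12 mm
- quoin: bystander, iron quoin 18 x 53 x 18 mm
- ink_tin: bystander, round ink tin with black lid 88 x 86 x 47 mm
- eraser: bystander, eraser 21 x 42 x 11 mm
- pencil: bystander, red pencil 7 x 158 x 6 mm

How it is judged:
By the outcome, as a careful person would: the job done as asked, in the order asked, and still so for the second after the job is handed in, with the robot touching nothing.
It also fails if it takes over 48 s, if anything falls off the work surface, if the arm or the gripper's body presses on something with over 40 N, if the wrist force passes 120 N, or if a joint passes its speed limit or range.

## Working session

There is one attempt and no reset: what is moved stays moved. The work goes in short steps, Python scripts to look and compute and a tool call to move; the robot and the scene stay as the last step left them, time stands still between calls to the robot, and variables do not carry over. Pictures are saved under pics/ and viewed, and the job is handed in when it is done.

Besides the shell and the picture viewer there is one more tool, called after "Emit:" in YAML: its name, and indented under it one key for each argument. step_arm: Moves the arm, as the interface text tells. Its arguments: {"type":"object","properties":{"motion":{"type":"array"},"grip_force":{"type":"number"}},"required":["motion"]}

```bash
mkdir -p pics
cat > h.py <<'E'
import numpy as np, cv2
from workcell import manip
def grab(name,fn):
    d=manip.get_image(name); cv2.imwrite('pics/'+fn+'.png',d['color'][:,:,::-1])
    np.savez('pics/'+fn+'.npz',**{k:np.array(d[k]) for k in d}); return d
def load(fn): return np.load('pics/'+fn+'.npz')
def ray(d,u,v,fish=False):
    f=240/np.tan(np.radians(float(d['fovy']))/2); x=u-float(d['cx']); y=v-float(d['cy'])
    if fish:
        r=np.hypot(x,y); t=r/f; c=np.array([np.sin(t)*x/max(r,1e-9),np.sin(t)*y/max(r,1e-9),np.cos(t)])
    else: c=np.array([x/f,y/f,1.])
    T=d['cam_to_world']; return T[:3,3], T[:3,:3]@c/np.linalg.norm(c)
def onz(d,u,v,z,fish=False):
    o,r=ray(d,u,v,fish); return o+r*(z-o[2])/r[2]
def onax(d,u,v,i,val,fish=False):
    o,r=ray(d,u,v,fish); return o+r*(val-o[i])/r[i]
def proj(d,p,fish=False):
    T=np.array(d['cam_to_world']); c=T[:3,:3].T@(np.array(p)-T[:3,3]); f=240/np.tan(np.radians(float(d['fovy']))/2)
    if fish:
        t=np.arctan2(np.hypot(c[0],c[1]),c[2]); k=f*t/np.hypot(c[0],c[1])
    else: k=f/c[2]
    return np.array([float(d['cx'])+k*c[0],float(d['cy'])+k*c[1]])
E
python3 - <<'E'
from h import *
print(manip.get_obs())
for n in('scene','top','wrist'):
    d=grab(n,n+'0'); print(n,d['fovy'],d['cx'],d['cy'],d['cam_to_world'].round(3).tolist())
E
```

```text
{'time': 0.0, 'qpos': array([-1.2164611 ,  0.41801718, -0.01033855,  1.61419061,  0.0046926 ,
        1.11068518, -0.05302481]), 'joint_velocities': array([ 1.28147370e-04, -1.41125393e-03,  2.04302319e-05, -4.63557846e-04,
        8.21935432e-04,  1.55777213e-04,  8.21412032e-04]), 'joint_efforts': array([-1.24846014e-03, -8.64440918e+01,  6.77932296e-01, -4.34897161e+01,
        1.90225197e-02,  7.39478826e-03, -2.18109801e-05]), 'tool_pos': array([0.24083847, 0.57634819, 0.23062623]), 'eef_rot': array([ 0.69324012,  0.13858587,  0.69336687, -0.13947928]), 'contact_force': array([ 0.05548482,  0.52912212, -0.45311288]), 'wrist_torque': array([0.03517999, 0.01946226, 0.06042105]), 'grip_width': 0.997788729836353}
scene 50.402327698761695 318.98769620632277 241.74979454405215 [[0.722, -0.483, 0.496, -0.141], [-0.692, -0.516, 0.505, -0.686], [0.012, -0.708, -0.706, 1.015], [0.0, 0.0, 0.0, 1.0]]
top 45.84267293339851 321.53016152236154 238.6035998625174 [[0.025, -0.971, 0.237, 0.231], [-1.0, -0.022, 0.013, -0.002], [-0.008, -0.237, -0.971, 1.278], [0.0, 0.0, 0.0, 1.0]]
wrist 65.70646984690485 320.1855719246266 240.20868638351666 [[0.385, 0.879, 0.283, 0.169], [0.923, -0.366, -0.119, 0.606], [-0.001, 0.307, -0.952, 0.374], [0.0, 0.0, 0.0, 1.0]]
```

View pics/scene0.png

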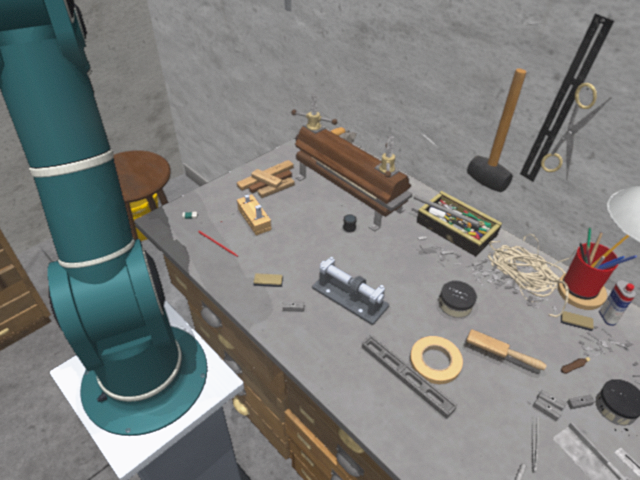

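View pics/top0.png

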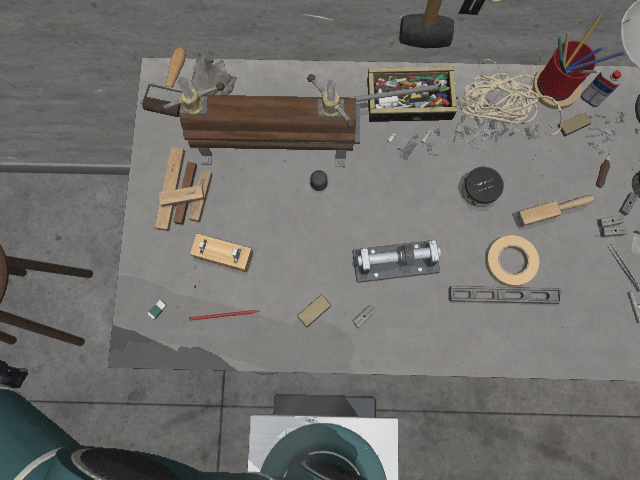

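View pics/wrist0.png

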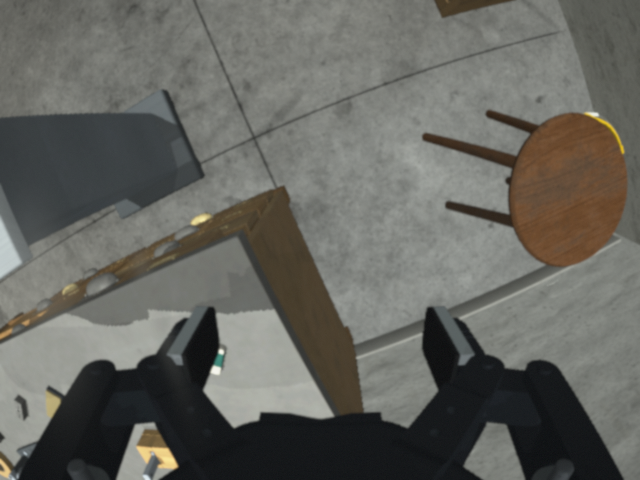

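The rack is at about (222,252) in the top view and the stand at about (397,260). Next I'll zoom in on both.

Run:
```python
from h import *
def crop(fn,u0,v0,w,h,s):
    return cv2.resize(cv2.imread(f'pics/{fn}.png')[v0:v0+h,u0:u0+w],(w*s,h*s),interpolation=cv2.INTER_CUBIC)
a=crop('top0',180,220,90,60,8);b=crop('top0',340,225,110,65,7)
cv2.imwrite('pics/za.png',a);cv2.imwrite('pics/zb.png',b)
cv2.imwrite('pics/zc.png',crop('scene0',225,185,60,55,10)); cv2.imwrite('pics/zd.png',crop('scene0',305,245,100,80,7))
d=load('top0')
for p in [(192,244),(250,252),(355,250),(440,270)]: print(p,onz(d,*p,0.04).round(3))
```

```text
(192, 244) [0.514 0.305 0.04 ]
(250, 252) [0.499 0.174 0.04 ]
(355, 250) [ 0.508 -0.06   0.04 ]
(440, 270) [ 0.467 -0.249  0.04 ]
```

View pics/za.png

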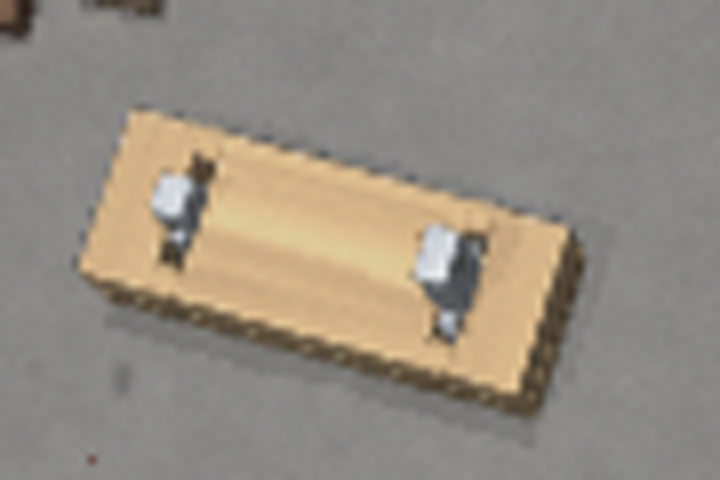

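View pics/zb.png

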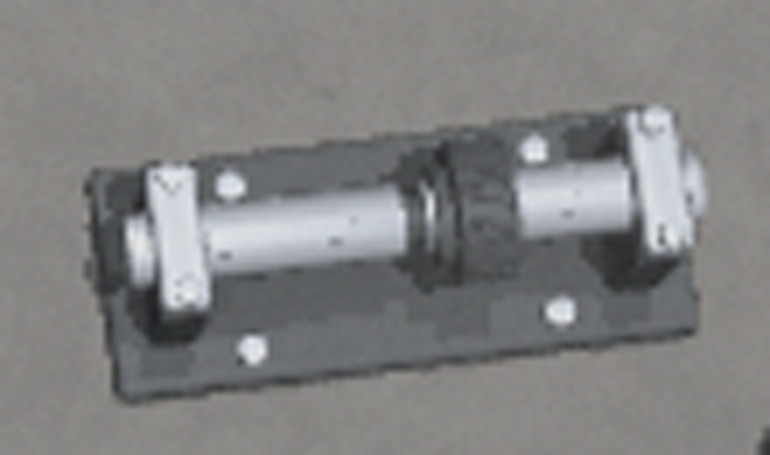

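View pics/zc.png

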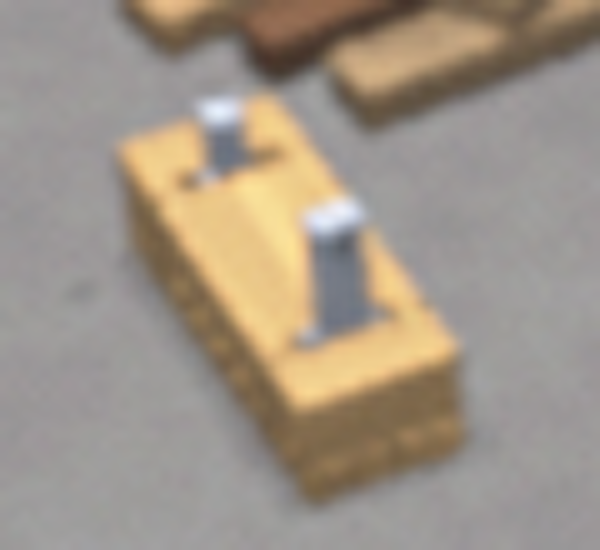

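View pics/zd.png

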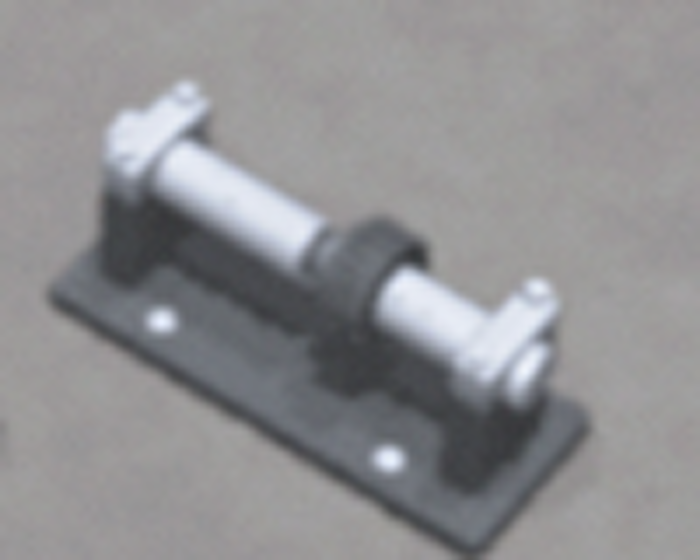

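Run:
```python
from h import *
d=load('top0'); s=load('scene0')
c=[onz(d,180+x/8,220+y/8,.04) for x,y in[(135,108),(572,228),(520,392),(80,268)]]
for p in c: print(p.round(4))
print('rack c',np.mean(c,0).round(4)); e=(c[0]-c[1])+(c[3]-c[2]); print('rack y yaw',np.degrees(np.arctan2(e[1],e[0])))
print('lug top',onz(d,180+438/8,220+253/8,.082).round(4), 'scene',onz(s,225+33.5,185+21.8,.082).round(4))
print('small',onz(d,180+173/8,220+195/8,.062).round(4))
# stand base corners top, z=.012
b=[onz(d,340+x/7,225+y/7,.012) for x,y in[(95,172),(640,105),(695,330),(122,400)]]
for p in b: print(p.round(4))
print(np.mean(b,0)); e=b[0]+b[3]-b[1]-b[2]; print('stand yaw of y',np.degrees(np.arctan2(e[1],e[0])))
# groove pixel in top: bearing caps and spindle ends at z .083
for x,y in[(170,172),(192,305),(652,110),(672,245)]: print('cap',onz(d,340+x/7,225+y/7,.083).round(4))
for x,y in[(428,215),(438,210)]: print('groove?',onz(d,340+x/7,225+y/7,.07).round(4))
o=manip.get_obs(); import scipy.spatial.transform as t
q=o['eef_rot']; print(t.Rotation.from_quat(q[[1,2,3,0]]).as_matrix().round(3))
```

```text
[0.5384 0.2961 0.04  ]
[0.5066 0.171  0.04  ]
[0.4597 0.183  0.04  ]
[0.492 0.308 0.04 ]
rack c [0.4992 0.2395 0.04  ]
rack y yaw 75.62317426074563
lug top [0.4895 0.201  0.082 ] scene [0.4876 0.1947 0.082 ]
small [0.5085 0.2784 0.062 ]
[ 0.5157 -0.0585  0.012 ]
[ 0.5422 -0.2365  0.012 ]
[ 0.4679 -0.2526  0.012 ]
[ 0.4407 -0.068   0.012 ]
[ 0.49161346 -0.15387886  0.012     ]
stand yaw of y 98.42436468417199
cap [ 0.5002 -0.0784  0.083 ]
cap [ 0.4588 -0.0854  0.083 ]
cap [ 0.5233 -0.227   0.083 ]
cap [ 0.4809 -0.2322  0.083 ]
groove? [ 0.4913 -0.1593  0.07  ]
groove? [ 0.493  -0.1624  0.07  ]
[[-0.     0.386  0.923]
 [-0.001  0.923 -0.386]
 [-1.    -0.001  0.   ]]
```

Emit:
step_arm:
  motion:
    - [[-0.2,27.5,-42,-5,0,0,0.15],[-0.2,27.5,-42,-5,0,0,0.15],[-0.2,27.5,-42,-5,0,0,0.15],[-0.2,27.5,-42,-5,0,0,0.15],[-0.2,27.5,-42,-5,0,0,0.15],[-0.2,27.5,-42,-5,0,0,0.15],[-0.2,27.5,-42,-5,0,0,0.15],[-0.2,27.5,-42,-5,0,0,0.15],[-0.2,27.5,-42,-5,0,0,0.2],[-0.2,0,0,0,0,0,0],[-0.2,0,0,0,0,0,0]]
  grip_force: 40

```text
time: 1.52
tool_pos: [0.4882, 0.199, 0.1861]
eef_rot: [0.701, 0.088, 0.702, -0.088]
contact_force: [-0.7, 0.9, 0.0]
grip_width: 0.599
```

Run:
```python
from h import *
d=grab('wrist','w1'); o=manip.get_obs(); print(o['tool_pos'],o['contact_force'],o['time'])
for p in [(.489,.2,.082),(.489,.2,.04),(.5,.24,.04)]: print(proj(d,p,True))
```

```text
[0.48801953 0.19947727 0.18620002] [-0.1186734  -0.46782376 -0.9063287 ] 1.575
[323.20450057 238.29824196]
[322.80216665 222.58294456]
[373.8331998  223.68445466]
```

View pics/w1.png

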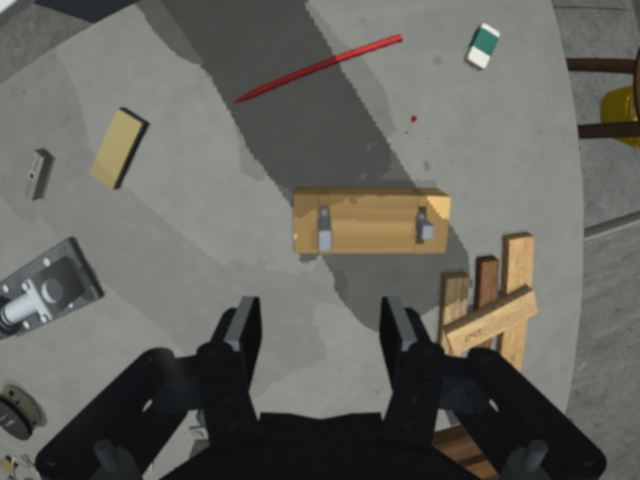

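Run:
```python
from h import *
i=cv2.imread('pics/w1.png')[170:270,280:460]; cv2.imwrite('pics/zw1.png',cv2.resize(i,None,fx=4.4,fy=4.4,interpolation=cv2.INTER_CUBIC))
```

```text
(no output)
```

View pics/zw1.png

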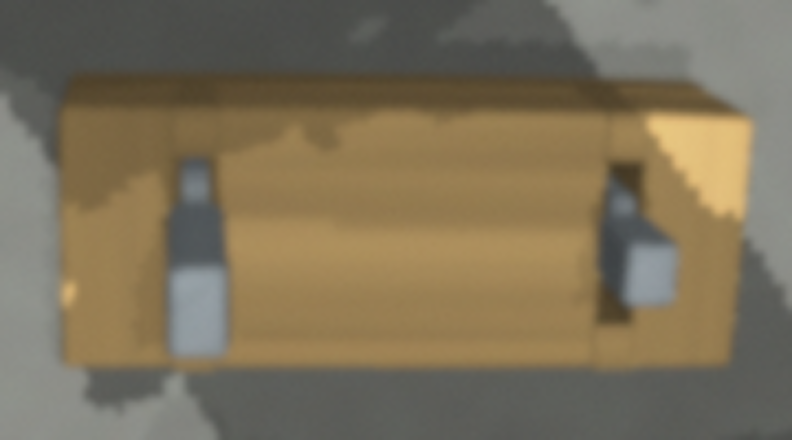

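Run:
```python
from h import *
d=load('w1'); g=lambda x,y,z: onz(d,280+x/4.4,170+y/4.4,z,True)
print('lug',g(199,310,.082).round(4))
c=[g(x,y,.04) for x,y in[(62,107),(752,118),(732,366),(65,366)]]
for p in c: print(p.round(4))
print(np.mean(c,0)); e=c[1]+c[2]-c[0]-c[3]; print(np.degrees(np.arctan2(e[1],e[0])))
a,b=g(172,266,.082),g(170,355,.082); print('lug x dir',np.degrees(np.arctan2(*(a-b)[[1,0]])))
# bridge/leg foot centre row
q=manip.get_obs()['eef_rot']; from scipy.spatial.transform import Rotation as R
m=R.from_quat(q[[1,2,3,0]]).as_matrix(); print('tool y az',np.degrees(np.arctan2(m[1,1],m[0,1])))
```

```text
lug [0.4909 0.201  0.082 ]
[0.4609 0.1836 0.04  ]
[0.493  0.3081 0.04  ]
[0.5411 0.2967 0.04  ]
[0.5087 0.1711 0.04  ]
[0.50091785 0.23988345 0.04      ]
75.53940309192247
lug x dir 164.47413694599462
tool y az 75.77995189448836
```

Emit:
step_arm:
  motion:
    - [[-0.2,2.5,1.5,-40,0,0,0],[-0.2,0,0,-45,0,0,0],[-0.2,0,0,-30,0,0,0],[-0.2,0,0,-18,0,0,0],[-0.2,0,0,0,0,0,0],[-0.2,0,0,0,0,0,0]]
  grip_force: 60

```text
time: 2.33
tool_pos: [0.4915, 0.2006, 0.0543]
eef_rot: [0.702, 0.088, 0.701, -0.087]
contact_force: [-0.3, 0.2, 0.6]
grip_width: 0.597
```

Run:
```python
from h import *
d=grab('wrist','w2'); o=manip.get_obs(); print(o['tool_pos'],o['contact_force'],o['time'])
```

```text
[0.49156708 0.20064245 0.05444263] [-0.00822652  0.3568214   0.42547844] 2.375
```

View pics/w2.png

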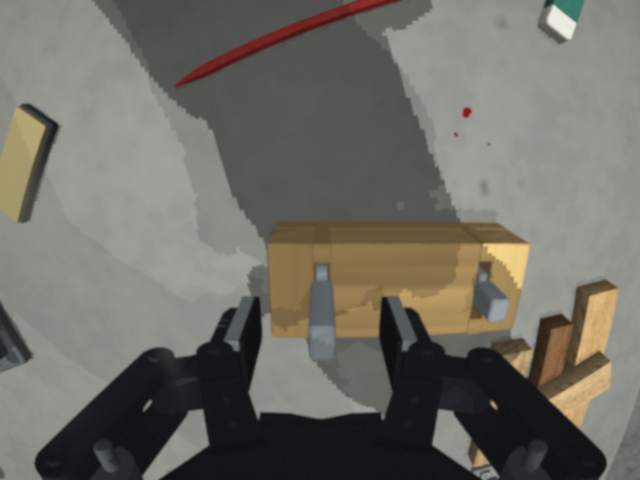

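The lug at (321,345) stands midway between the fingers, so I'll close on it.

Emit:
step_arm:
  motion:
    - [[1,0,0,0,0,0,0],[1,0,0,0,0,0,0],[1,0,0,0,0,0,0],[1,0,0,0,0,0,0],[1,0,0,0,0,0,0]]

```text
time: 3.0
tool_pos: [0.4912, 0.2004, 0.0536]
eef_rot: [0.702, 0.088, 0.701, -0.088]
contact_force: [-0.8, 1.2, 6.5]
grip_width: 0.105
```

Run:
```python
from h import *
d=load('w2'); print(onz(d,321,345,.082,True)); o=manip.get_obs(); print(o)
```

```text
[0.49152122 0.20002343 0.082     ]
{'time': 3.0, 'qpos': array([-0.55851636,  0.49932907,  0.13927119,  1.982526  , -0.1079295 ,
        0.66599841,  0.97053604]), 'joint_velocities': array([-5.97567013e-04,  3.13518980e-04,  1.33154109e-04, -3.93389267e-04,
        4.90883916e-04, -2.68688641e-04,  9.18864009e-05]), 'joint_efforts': array([ 5.21250498e-01, -7.64590144e+01,  4.34134081e+00, -2.83004665e+01,
        2.12683040e-01, -2.00367705e-01,  1.06313650e-02]), 'tool_pos': array([0.49120244, 0.20040165, 0.05362866]), 'eef_rot': array([ 0.70180685,  0.08800305,  0.70144822, -0.08770969]), 'contact_force': array([-0.83030378,  1.19212162,  6.49601231]), 'wrist_torque': array([0.16938541, 0.16771023, 0.01563071]), 'grip_width': 0.10530630513258096}
```

Emit:
step_arm:
  motion:
    - [[1,0,0,10,0,0,0],[1,0,0,25,0,0,0],[1,0,0,40,0,0,0],[1,0,0,30,0,0,0.4],[1,0,-40,15,0,0,0.6],[1,0,-45,0,0,0,0.7],[1,0,-50,0,0,0,0.7],[1,0,-50,0,0,0,0.7],[1,0,-50,0,0,0,0.7],[1,0,-50,0,0,0,0],[1,-3,-40,0,0,0,0],[1,0,-10,0,0,0,0]]

```text
time: 4.5
tool_pos: [0.4872, -0.1375, 0.1737]
eef_rot: [0.705, -0.051, 0.705, 0.051]
contact_force: [1.3, 0.8, -1.1]
grip_width: 0.107
```

Emit:
step_arm:
  motion:
    - [[1,0,0,0,0,0,0],[1,0,0,0,0,0,0]]

```text
time: 4.75
tool_pos: [0.4881, -0.1335, 0.1733]
eef_rot: [0.705, -0.053, 0.705, 0.053]
contact_force: [-0.7, 0.6, -1.2]
grip_width: 0.102
```

Run:
```python
from h import *
d=grab('wrist','w3'); o=manip.get_obs(); print(o['tool_pos'],o['contact_force'],o['time'],o['grip_width'])
q=o['eef_rot']; from scipy.spatial.transform import Rotation as R
m=R.from_quat(q[[1,2,3,0]]).as_matrix(); print('tool y az',np.degrees(np.arctan2(m[1,1],m[0,1])),m[:,0])
```

```text
[ 0.48813113 -0.13353455  0.17332357] [-0.59496849 -0.19129708 -0.02267205] 4.8 0.10630637738437639
tool y az 98.62403103703181 [-1.73512134e-05  2.96486181e-04 -9.99999956e-01]
```

View pics/w3.png

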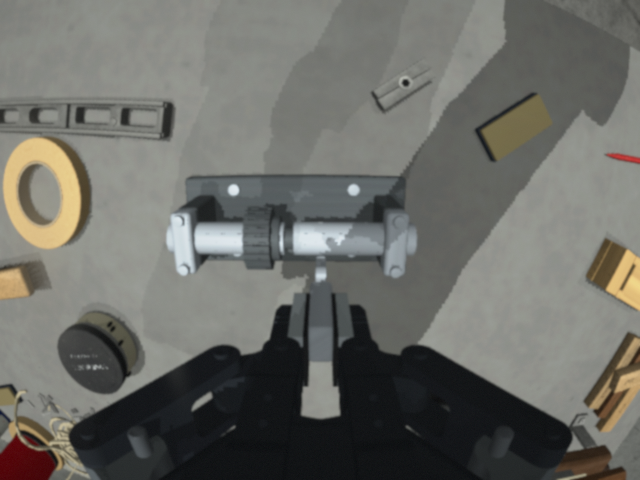

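Run:
```python
from h import *
i=cv2.imread('pics/w3.png')[165:295,160:425]; cv2.imwrite('pics/zw3.png',cv2.resize(i,None,fx=3,fy=3,interpolation=cv2.INTER_CUBIC))
i=cv2.imread('pics/w3.png')[195:285,230:345]; cv2.imwrite('pics/zw3b.png',cv2.resize(i,None,fx=6.5,fy=6.5,interpolation=cv2.INTER_CUBIC))
```

```text
(no output)
```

View pics/zw3.png

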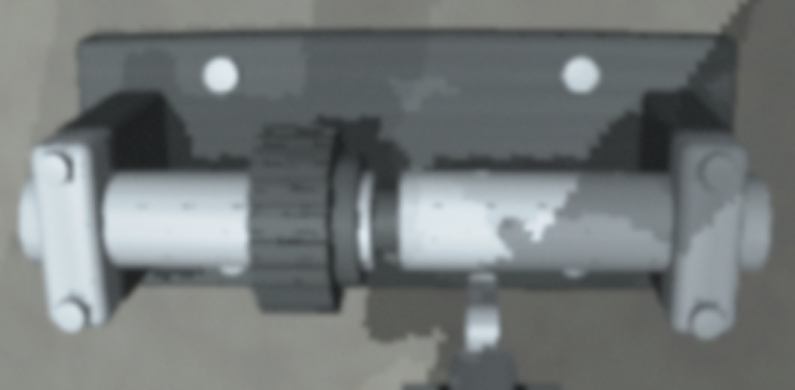

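View pics/zw3b.png

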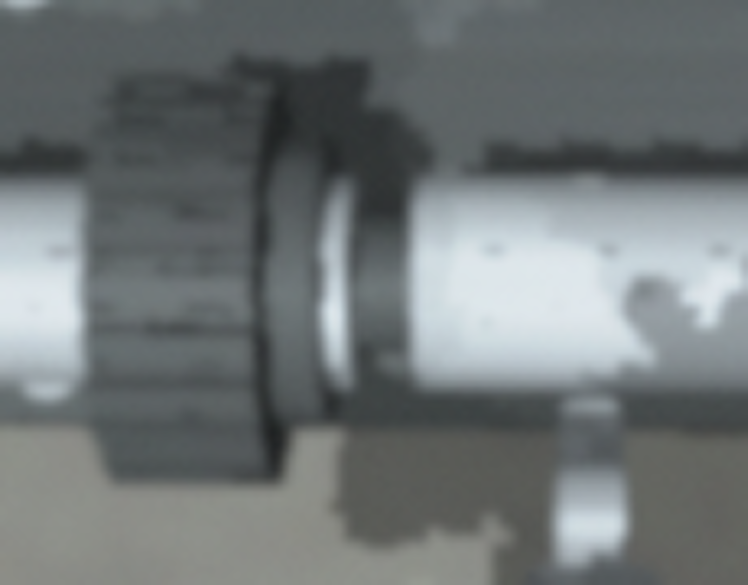

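Run:
```python
from h import *
d=load('w3'); g=lambda x,y,z: onz(d,160+x/3,165+y/3,z,True)
A,B=[],[]
pts=[]
for x,t,b in[(120,172,265),(230,172,268),(420,172,268),(650,172,270)]:
    # bisect silhouette rays
    o,r1=ray(d,160+x/3,165+t/3,True);_,r2=ray(d,160+x/3,165+b/3,True); r=(r1+r2); p=o+r*(.062-o[2])/r[2]; pts.append(p); print(p.round(4))
    # local silhouettes width
pts=np.array(pts); k=np.polyfit(pts[:,1],pts[:,0],1); print('fit x=a*y+b',k,'az',90-np.degrees(np.arctan(k[0])))
h=lambda x,y,z: onz(d,230+x/6.5,195+y/6.5,z,True)
for x in(352,410): print('edge',h(x,270,.074).round(4))
gm=h(381,270,.074); print('groove mid',gm.round(4), 'hub face', h(322,290,.0785).round(4))
# bearing tops: inner/outer
for x in(38,103,675,742): print('cap',g(x,240,.083).round(4))
ax=np.array([g(38,240,.083)+g(742,240,.083),g(103,240,.083)+g(675,240,.083)])/2; print(ax)
# clip leg tip: solve for held clip: leg end height
zo=.1733-.0276
for z in (zo+.014,zo): print('clip leg',h(591,470,z).round(4),h(591,405,z-.008).round(4))
```

```text
[ 0.5037 -0.2228  0.062 ]
[ 0.4998 -0.1946  0.062 ]
[ 0.4929 -0.1486  0.062 ]
[ 0.4848 -0.0937  0.062 ]
fit x=a*y+b [-0.14749469  0.47096335] az 98.39032952665883
edge [ 0.4894 -0.1594  0.074 ]
edge [ 0.4884 -0.1534  0.074 ]
groove mid [ 0.4889 -0.1564  0.074 ] hub face [ 0.4905 -0.162   0.0785]
cap [ 0.5044 -0.2366  0.083 ]
cap [ 0.5019 -0.2203  0.083 ]
cap [ 0.4822 -0.0916  0.083 ]
cap [ 0.4799 -0.0763  0.083 ]
[[ 0.4921445  -0.15648951  0.083     ]
 [ 0.49202508 -0.15597711  0.083     ]]
clip leg [ 0.4737 -0.1366  0.1597] [ 0.4718 -0.1368  0.1517]
clip leg [ 0.4793 -0.1357  0.1457] [ 0.477  -0.136   0.1377]
```

Run:
```python
from h import *
i=cv2.imread('pics/w3.png')[255:375,270:370]; cv2.imwrite('pics/zw4.png',cv2.resize(i,None,fx=5,fy=5,interpolation=cv2.INTER_CUBIC))
grab('scene','s3');grab('top','t3')
i=cv2.imread('pics/s3.png')[215:325,290:410]; cv2.imwrite('pics/zs3.png',cv2.resize(i,None,fx=5,fy=5,interpolation=cv2.INTER_CUBIC))
```

```text
(no output)
```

View pics/zw4.png

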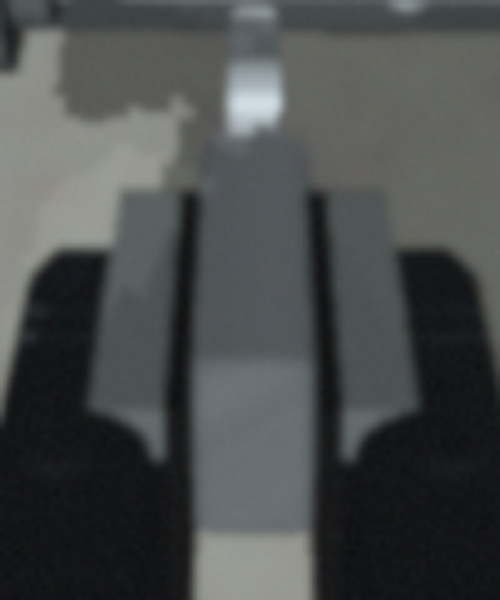

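View pics/zs3.png

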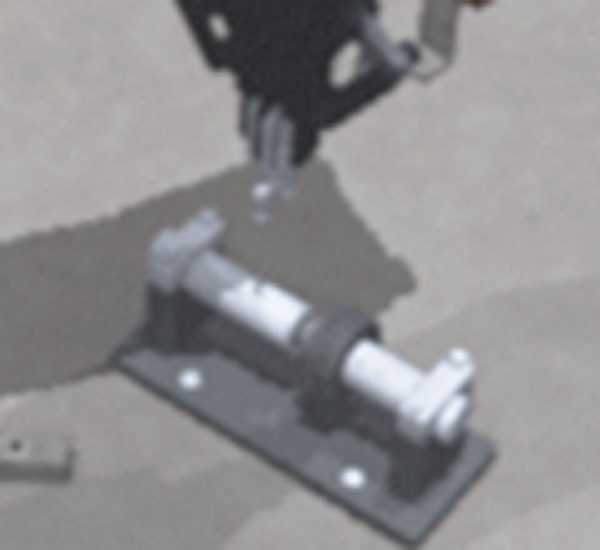

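Run:
```python
from h import *
d=load('w3'); g=lambda x,y,z: onz(d,270+x/5,255+y/5,z,True)
c=[g(x,y,.2017) for x,y in[(192,360),(314,360),(312,530),(195,530)]]
m=np.mean(c,0); print(np.array(c).round(4),m.round(4))
e=c[3]-c[0]+c[2]-c[1]; print('clip x dir',np.degrees(np.arctan2(e[1],e[0])),'len',np.linalg.norm(e)/2, 'w', np.linalg.norm(c[1]-c[0]))
# bottom of the lug, robot side edge
for z in (.1733-.0136,): print(g(205,135,z),g(305,135,z))
u=np.array([np.cos(np.radians(8.4)),np.sin(np.radians(8.4)),0]); v=np.array([-u[1],u[0],0])
tcp=np.array([.4881,-.1335,.1733])
gm=np.array([.47096+.1475*.1565,-.1565,.062])
for n,p in(('clip',m),('tcp',tcp),('groove',gm)): print(n,'x',(p@u).round(4),'y',(p@v).round(4))
```

```text
[[ 0.4805 -0.1402  0.2017]
 [ 0.4792 -0.1315  0.2017]
 [ 0.4942 -0.1291  0.2017]
 [ 0.4956 -0.1379  0.2017]] [ 0.4874 -0.1347  0.2017]
clip x dir 8.83258616355673 len 0.01527074056400235 w 0.008741686343466391
[ 0.48162844 -0.13997946  0.1597    ] [ 0.48024098 -0.13084049  0.1597    ]
clip x 0.4625 y -0.2044
tcp x 0.4634 y -0.2034
groove x 0.4659 y -0.227
```

Emit:
step_arm:
  motion:
    - [[1,4.4,-14.5,-25,0,0,-0.05],[1,0,0,-25,0,0,0],[1,0,0,-8,0,0,0],[1,0,0,-2,0,0,0],[1,0,0,0,0,0,0],[1,0,0,0,0,0,0]]

```text
time: 5.65
tool_pos: [0.4927, -0.1493, 0.114]
eef_rot: [0.706, -0.051, 0.705, 0.051]
contact_force: [0.0, 0.7, -0.4]
grip_width: 0.104
```

Run:
```python
from h import *
d=grab('wrist','w5'); o=manip.get_obs(); print(o['tool_pos'],o['contact_force'],o['wrist_torque'],o['time'])
i=cv2.imread('pics/w5.png')[170:370,180:450]; cv2.imwrite('pics/zw5.png',cv2.resize(i,None,fx=2.9,fy=2.9,interpolation=cv2.INTER_CUBIC))
```

```text
[ 0.49265811 -0.14930036  0.11385291] [ 0.3834282  -0.02956596 -1.02908508] [-0.03874854  0.05541626  0.03235262] 5.7
```

View pics/zw5.png

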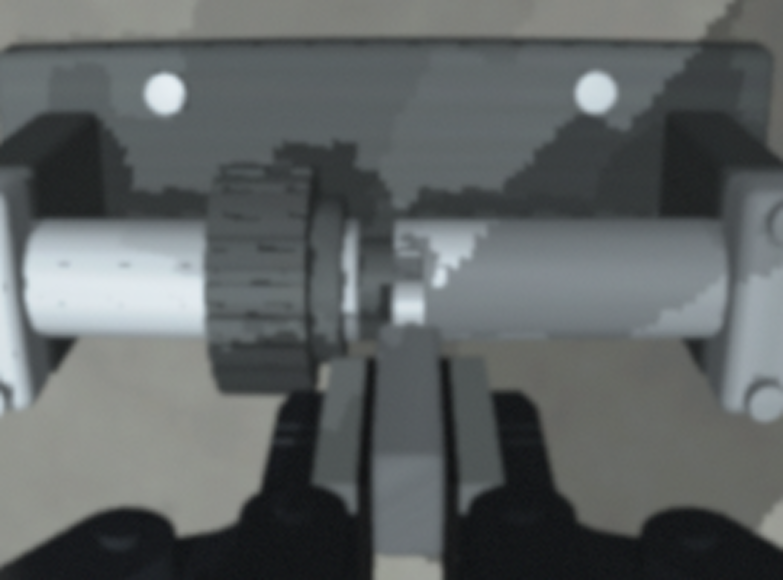

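Emit:
step_arm:
  motion:
    - [[1,0,0,-3,0,0,0],[1,0,0,-2.5,0,0,0],[1,0,0,-1,0,0,0],[1,0,0,0,0,0,0]]

```text
time: 6.2
tool_pos: [0.4924, -0.1493, 0.1067]
eef_rot: [0.705, -0.051, 0.705, 0.051]
contact_force: [-0.4, -0.1, -1.0]
grip_width: 0.101
```

Emit:
step_arm:
  motion:
    - [[1,0,0,-0.5,0,0,0],[1,0,0,-0.5,0,0,0],[1,0,0,0,0,0,0]]

```text
time: 6.58
tool_pos: [0.4927, -0.1493, 0.1059]
eef_rot: [0.706, -0.051, 0.705, 0.051]
contact_force: [2.0, 0.3, 1.5]
grip_width: 0.107
```

Emit:
step_arm:
  motion:
    - [[1,0,0,-0.5,0,0,0],[1,0,0,0,0,0,0],[1,0,0,0,0,0,0]]

```text
time: 6.95
tool_pos: [0.4928, -0.1494, 0.1056]
eef_rot: [0.706, -0.051, 0.705, 0.051]
contact_force: [1.2, 0.6, 5.5]
grip_width: 0.101
```

Run:
```python
from h import *
for k in range(4):
    if k: manip.get_image('top')
    o=manip.get_obs(); print(o['tool_pos'].round(4),o['contact_force'].round(2),o['wrist_torque'].round(2),o['time'])
```

```text
[ 0.4928 -0.1494  0.1056] [1.16 0.63 5.51] [ 0.12 -0.47  0.  ] 6.95
[ 0.4928 -0.1494  0.1056] [3.43 0.64 5.41] [ 0.13 -0.51 -0.01] 7.0
[ 0.4928 -0.1494  0.1056] [1.56 0.84 5.4 ] [ 0.13 -0.53  0.  ] 7.05
[ 0.4928 -0.1494  0.1056] [1.23 0.19 5.01] [ 0.11 -0.52  0.03] 7.1
```

Emit:
step_arm:
  motion:
    - [[1,0,0,1.0,0,0,0],[1,1.2,0.2,0,0,0,0],[1,0,0,-0.5,0,0,0],[1,0,0,-0.5,0,0,0],[1,0,0,0,0,0,0]]

```text
time: 7.72
tool_pos: [0.4935, -0.1492, 0.1055]
eef_rot: [0.705, -0.051, 0.705, 0.051]
contact_force: [-1.9, -0.0, 7.4]
grip_width: 0.101
```

Run:
```python
from h import *
for k in range(4):
    if k: manip.get_image('top')
    o=manip.get_obs(); print(o['tool_pos'].round(4),o['contact_force'].round(2),o['wrist_torque'].round(2),o['time'])
```

```text
[ 0.4935 -0.1492  0.1055] [-1.86 -0.03  7.38] [0.16 0.52 0.03] 7.725
[ 0.4935 -0.1492  0.1055] [-2.07  1.24  8.17] [ 0.15  0.54 -0.02] 7.775
[ 0.4936 -0.1491  0.1055] [-1.91  1.21  8.35] [ 0.15  0.58 -0.07] 7.825
[ 0.4935 -0.1492  0.1055] [-2.41  1.08  7.92] [ 0.18  0.53 -0.03] 7.875
```

Emit:
step_arm:
  motion:
    - [[1,0,0,1.0,0,0,0],[1,-0.6,-0.1,0,0,0,0],[1,0.3,-2.0,0,0,0,0],[1,0.3,-2.0,-0.7,0,0,0],[1,0,0,0,0,0,0],[1,0,0,0,0,0,0]]

```text
time: 8.62
tool_pos: [0.4936, -0.1533, 0.1056]
eef_rot: [0.705, -0.051, 0.705, 0.051]
contact_force: [0.4, 0.1, 1.0]
grip_width: 0.102
```

Run:
```python
from h import *
for k in range(2):
    if k: manip.get_image('top')
    o=manip.get_obs(); print(o['tool_pos'].round(4),o['contact_force'].round(2),o['wrist_torque'].round(2),o['time'])
```

```text
[ 0.4936 -0.1533  0.1056] [0.42 0.14 0.98] [-0.14 -0.09  0.  ] 8.625
[ 0.4936 -0.1533  0.1056] [ 0.74 -0.28  1.32] [-0.09 -0.08 -0.02] 8.675
```

Emit:
step_arm:
  motion:
    - [[1,0.1,-0.7,-0.4,0,0,0],[1,0,0,0,0,0,0],[1,0,0,0,0,0,0]]

```text
time: 9.05
tool_pos: [0.4936, -0.1541, 0.1051]
eef_rot: [0.705, -0.051, 0.705, 0.051]
contact_force: [1.6, -1.4, -1.3]
grip_width: 0.105
```

Emit:
step_arm:
  motion:
    - [[1,0.1,-0.7,0,0,0,0],[1,0,0,0,0,0,0],[1,0,0,0,0,0,0]]

```text
time: 9.43
tool_pos: [0.4937, -0.1545, 0.1051]
eef_rot: [0.705, -0.051, 0.705, 0.051]
contact_force: [0.1, 0.0, -1.0]
grip_width: 0.105
```

Emit:
step_arm:
  motion:
    - [[1,0.1,-0.7,0,0,0,0],[1,0,0,0,0,0,0],[1,0,0,0,0,0,0]]

```text
time: 9.8
tool_pos: [0.4939, -0.1553, 0.1052]
eef_rot: [0.705, -0.051, 0.705, 0.051]
contact_force: [-0.1, 0.0, -0.4]
grip_width: 0.104
```

Emit:
step_arm:
  motion:
    - [[1,-0.1,0.5,0,0,0,0],[1,0,0,-0.5,0,0,0],[1,0,0,-0.5,0,0,0],[1,0,0,0,0,0,0],[1,0,0,0,0,0,0]]

```text
time: 10.42
tool_pos: [0.4937, -0.1548, 0.1042]
eef_rot: [0.705, -0.051, 0.705, 0.051]
contact_force: [0.4, -0.7, -0.2]
grip_width: 0.103
```

Run:
```python
from h import *
d=grab('wrist','w6')
o=manip.get_obs(); print(o['tool_pos'].round(4),o['contact_force'].round(2),o['wrist_torque'].round(2),o['time'])
i=cv2.imread('pics/w6.png')[200:360,220:420]; cv2.imwrite('pics/zw6.png',cv2.resize(i,None,fx=3.7,fy=3.7,interpolation=cv2.INTER_CUBIC))
```

```text
[ 0.4938 -0.1548  0.1042] [-0.29 -0.01 -0.13] [-0.01 -0.03  0.01] 10.475
```

View pics/zw6.png

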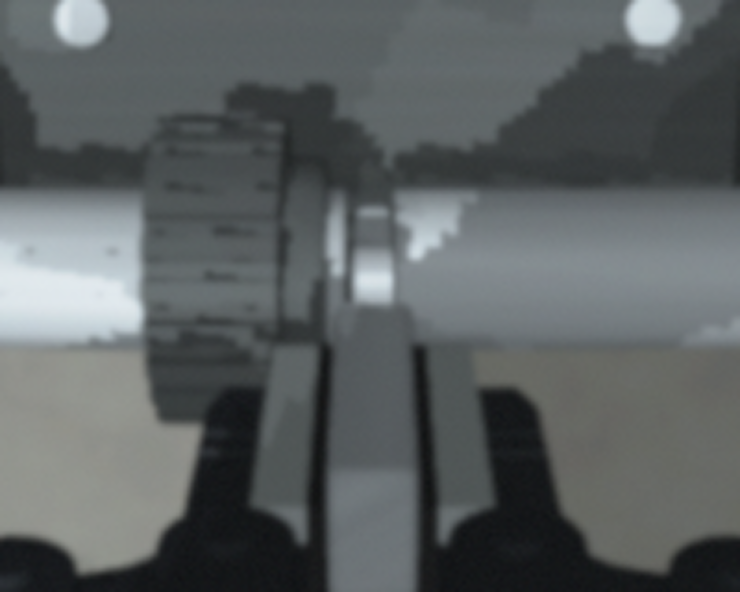

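Emit:
step_arm:
  motion:
    - [[1,0,0,-1,0,0,0],[1,0,0,-1,0,0,0],[1,0,0,-1,0,0,0],[1,0,0,0,0,0,0],[1,0,0,0,0,0,0]]

```text
time: 11.1
tool_pos: [0.4938, -0.1548, 0.1012]
eef_rot: [0.705, -0.051, 0.705, 0.051]
contact_force: [0.1, -0.7, -0.6]
grip_width: 0.105
```

Emit:
step_arm:
  motion:
    - [[1,0,0,-1,0,0,0],[1,0,0,-1,0,0,0],[1,0,0,0,0,0,0],[1,0,0,0,0,0,0]]

```text
time: 11.6
tool_pos: [0.4939, -0.1549, 0.0993]
eef_rot: [0.705, -0.051, 0.705, 0.051]
contact_force: [1.3, -0.8, 2.2]
grip_width: 0.104
```

The lobes are now resting in the groove at the expected height and with little side force, so I'll press.

Emit:
step_arm:
  motion:
    - [[1,0,0,-1,0,0,0],[1,0,0,-1,0,0,0],[1,0,0,0,0,0,0]]

```text
time: 11.98
tool_pos: [0.4939, -0.1549, 0.0972]
eef_rot: [0.705, -0.051, 0.705, 0.051]
contact_force: [0.9, -0.4, 2.1]
grip_width: 0.106
```

Emit:
step_arm:
  motion:
    - [[1,0,0,-1,0,0,0],[1,0,0,-1,0,0,0],[1,0,0,0,0,0,0]]

```text
time: 12.35
tool_pos: [0.4936, -0.1546, 0.0949]
eef_rot: [0.705, -0.051, 0.705, 0.051]
contact_force: [2.4, 3.5, -0.6]
grip_width: 0.107
```

Emit:
step_arm:
  motion:
    - [[1,0,0,-1,0,0,0],[1,0,0,-1,0,0,0],[1,0,0,-1,0,0,0],[1,0,0,0,0,0,0]]

```text
time: 12.85
tool_pos: [0.4936, -0.1547, 0.0918]
eef_rot: [0.705, -0.051, 0.705, 0.051]
contact_force: [3.4, 2.2, -7.3]
grip_width: 0.108
```

Run:
```python
from h import *
d=grab('wrist','w7');s=grab('scene','s7')
o=manip.get_obs(); print(o['tool_pos'].round(4),o['contact_force'].round(2),o['wrist_torque'].round(2),o['time'])
i=cv2.imread('pics/w7.png')[200:380,220:420]; cv2.imwrite('pics/zw7.png',cv2.resize(i,None,fx=3.3,fy=3.3,interpolation=cv2.INTER_CUBIC))
```

```text
[ 0.4936 -0.1546  0.0919] [ 2.81  1.73 -8.49] [ 0.41 -0.72  0.03] 12.95
```

View pics/zw7.png

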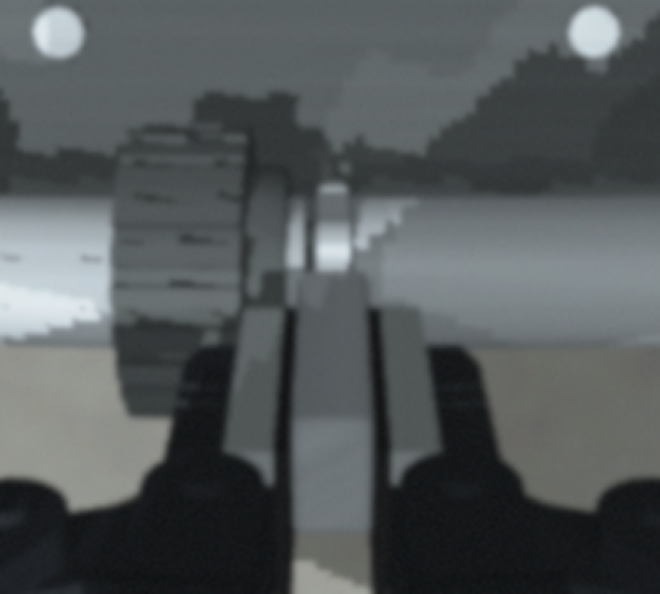

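The clip has gone over centre and is pulling itself down (Fz -8). I'll follow it down until the bridge seats.

Emit:
step_arm:
  motion:
    - [[1,0,0,-1,0,0,0],[1,0,0,-1,0,0,0],[1,0,0,0,0,0,0]]

```text
time: 13.32
tool_pos: [0.4937, -0.1549, 0.0901]
eef_rot: [0.705, -0.051, 0.705, 0.051]
contact_force: [1.8, -0.0, -3.5]
grip_width: 0.105
```

Emit:
step_arm:
  motion:
    - [[1,0,0,-0.7,0,0,0],[1,0,0,0,0,0,0]]

```text
time: 13.58
tool_pos: [0.4938, -0.155, 0.0896]
eef_rot: [0.705, -0.051, 0.705, 0.051]
contact_force: [1.0, 0.2, 0.7]
grip_width: 0.1
```

Emit:
step_arm:
  motion:
    - [[1,0,0,-0.7,0,0,0],[1,0,0,0,0,0,0],[1,0,0,0,0,0,0]]

```text
time: 13.95
tool_pos: [0.4939, -0.155, 0.0892]
eef_rot: [0.705, -0.051, 0.705, 0.051]
contact_force: [-2.7, 0.5, 9.9]
grip_width: 0.108
```

Emit:
step_arm:
  motion:
    - [[1,0,0,-0.7,0,0,0],[1,0,0,0,0,0,0],[1,0,0,0,0,0,0]]

```text
time: 14.32
tool_pos: [0.4941, -0.155, 0.089]
eef_rot: [0.706, -0.051, 0.705, 0.051]
contact_force: [-4.5, 1.3, 20.8]
grip_width: 0.105
```

The clip stops hard at 16.3 mm below full-spindle contact, so it's home. I'll ease the force off, open and back away.

Emit:
step_arm:
  motion:
    - [[1,0,0,1.4,0,0,0],[1,0,0,0,0,0,0],[0.5,0,0,0,0,0,0],[0.2,0,0,0,0,0,0],[0,0,0,0,0,0,0],[0,0,0,0,0,0,0],[0,0,0,20,0,0,0],[0,0,0,40,0,0,0],[0,0,0,40,0,0,0],[0,0,0,0,0,0,0]]

```text
time: 15.58
tool_pos: [0.4951, -0.1552, 0.1921]
eef_rot: [0.707, -0.051, 0.704, 0.05]
contact_force: [0.6, 0.1, -1.0]
grip_width: 0.5
```

Run:
```python
from h import *
d=grab('wrist','w8');s=grab('scene','s8');grab('top','t8')
o=manip.get_obs(); print(o['tool_pos'].round(4),o['contact_force'].round(2),o['wrist_torque'].round(2),o['time'])
i=cv2.imread('pics/w8.png')[170:320,190:410]; a=cv2.resize(i,(780,532),interpolation=cv2.INTER_CUBIC); cv2.imwrite('pics/zw8.png',a)
i=cv2.imread('pics/s8.png')[215:325,290:410]; cv2.imwrite('pics/zs8.png',cv2.resize(i,None,fx=5,fy=5,interpolation=cv2.INTER_CUBIC))
```

```text
[ 0.4934 -0.1547  0.1888] [-0.97 -0.52 -0.82] [-0.03 -0.04  0.03] 15.725
```

View pics/zw8.png

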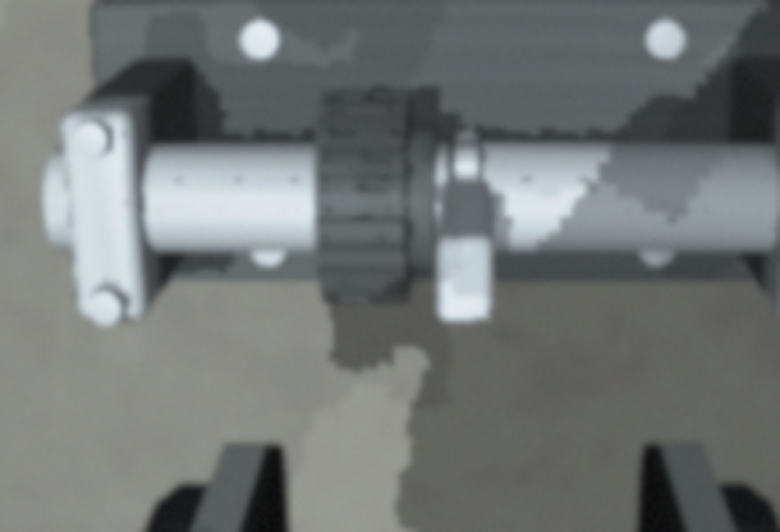

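View pics/zs8.png

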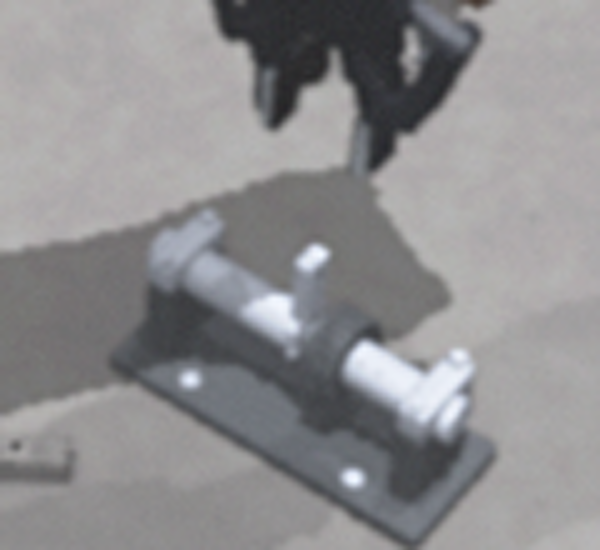

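View pics/t8.png

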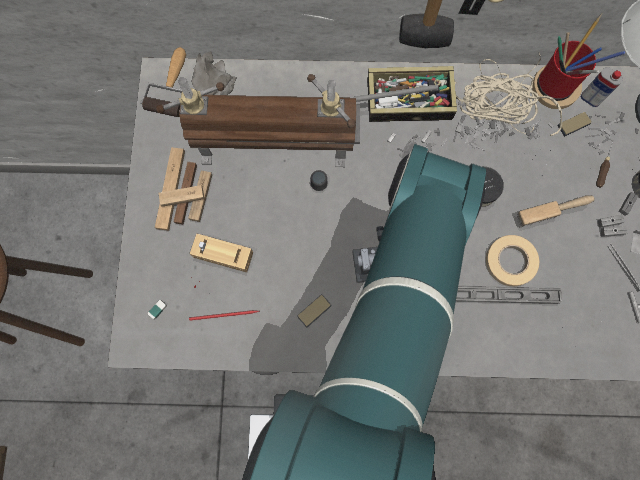

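Run:
```python
from h import *
w=load('w8');s=load('s8')
o1,r1=ray(w,321.2,248.4,True);o2,r2=ray(s,290+313/5,215+257/5)
A=np.c_[r1,-r2]; t=np.linalg.lstsq(A,o2-o1,rcond=None)[0]; print(o1+t[0]*r1,o2+t[1]*r2)
for z in(.118,.124,.128): print(z,onz(w,321.2,248.4,z,True).round(4),onz(s,290+313/5,215+257/5,z).round(4))
```

```text
[ 0.49469581 -0.15589572  0.11232213] [ 0.49471132 -0.15590604  0.11232699]
0.118 [ 0.4927 -0.1562  0.118 ] [ 0.4907 -0.1592  0.118 ]
0.124 [ 0.4906 -0.1565  0.124 ] [ 0.4865 -0.1628  0.124 ]
0.128 [ 0.4892 -0.1567  0.128 ] [ 0.4837 -0.1651  0.128 ]
```

```bash
python3 -c "
from workcell import manip
print(manip.close_job())"
```

```text
the job is handed in; nothing more can be done
None
```

The larger clip is pressed home in the spindle groove, and I handed the job in at about 15.7 s of the 48 s allowed. No verdict is reported on hand-in.

- **Finding the groove:** I rested the clip lightly beside the groove, at no more than 8.5 N. I centred it across the spindle from the side force, then worked it towards the hub until contact was lost.
- **Pressing:** the lobes settled at the groove depth expected. The clip snapped over while being pressed with only small readings, and then pulled itself down by about 8 N. It stopped hard about 16 mm below where it had rested on the full spindle, which is the home depth. I pushed to 20.8 N there as a check, then took the force off before opening the gripper.
- **Last checks:** pictures show the clip upright beside the hub, the gripper clear of it, the small clip still in the rack, and the bystanders I could see in place. The arm hid part of the top view, including the quoin and ink tin.
- **Disagreements:** the two-view height of the lug top came out at 112 mm against 118 mm expected. The two views differ by 3 to 4 mm at that height, which is more than the 2 mm calibration, so I trusted the depth and hard stop over the cameras. Also, the expected 10–15 N push never showed, because I read the force only at the end of each move (2.2 N at most before the snap).

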